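# Clamp the vial rack down with the rising-stem knob

### The arm

A 7-joint arm with a two-finger parallel gripper is mounted at the origin on a cart in front of the work surface, level with it; the furniture and walls round the work are solid. World frame = base frame: x ahead of the robot, y to its left, z up, the work surface at z = 0. Lengths are in m, angles in rad, forces in N, time in s.
With the tool pointing down it reaches from about 0.425 to 1.025 m from the base axis. Payload 9.4 kg.
Tool frame: the origin (TCP) lies midway between the tips of the shut fingers; the grasp point (between the pads) lies 19 mm behind it; z points along the fingers, y is the line along which they close (so a half turn about z gives the same grasp; the last joint's range is limited). The gripper opens to 85 mm and grips with 20 to 120 N. Pads are 22 mm wide; open, the fingers measure 114 mm over their backs; the gripper's body (76 mm by 85 mm) begins 54 mm behind the grasp point. The pads swing forward as they close: fully open they stand 13 mm farther back than shut.
Start: joints at [1.028, 0.599, -0.003, 1.599, 0.002, 0.943, -0.08], TCP at [0.326, -0.648, 0.194] pointing down, gripper open.
Joint ranges: [-2.57, 2.57], [-0.35, 1.97], [-1.29, 1.29], [0.11, 2.56], [-1.05, 4.19], [0.11, 1.86], [-2.63, 2.63]. Speed limits (rad/s): [2.22, 2.22, 3.01, 3.01, 3.14, 3.14, 3.14].

### API

Orientations are given as a unit quaternion [w, x, y, z].
In Python, from rig import robot, get_image, search_frame, masks_of gives the robot as it stands.
- The arm moves only by the tool move_arm, never from a script. Its argument "moves" is a list of rows, each a list of 2 entries, a list of its own where there are three numbers: the shift along the tool's x, y, z in mm, then the turn about the tool's z in degrees. In form: [[[dx, dy, dz], roll], ...]. A call has 1 to 20 rows; each row is the pose to reach, as a shift and turn from the pose commanded when the call began, along the tool's axes at that moment; what a row does not reach only later rows make up. A row lasts 1/12 s, in which the tool goes at most 41.7 mm and 7.16 degrees, less where a joint would pass 70% of its speed; a pose out of reach is approached as far as the arm can. A call with a gripper value outside its range is refused whole. "hand" is the opening, from -1 (shut) to 1 (fully open), set as the call begins (left out, the last holds). The fingers move at their own pace and stop on an object; "newtons" is the grip in N (left out, the last holds). Time passes only in rows, so rows that repeat a pose let the fingers close. It gives the time, the measured TCP pose, the force, the opening and the grip force at its end, in the units of the state.
- robot.get_state(): the state, without advancing time (a new reading comes with each control period).
- get_image(name): name is "scene" or "top" or "wrist"; returns a dict with "img" (400x640x3 uint8, blue, green, red), "depth" (400x640 float32, m along the optical axis (not along the pixel's ray), 0 where there is no reading), "mtx" (3x3 intrinsics, pixels), "k1" (the pictures are not rectified: a ray, as slopes to the right and down, at radius r is drawn at 1 + k1 r^2 times it, then the intrinsics apply), "extrinsics" (4x4, takes a point from camera to world coordinates). Camera axes: x right, y down, z forward; pixel columns grow to the right and rows downward; lengths in m; the calibration is good to about 2 mm. A picture is of the moment at which its call begins.
- robot.hand_in(): hands the job in; it is judged then, once.
Trained networks look in a picture, given as the dict that the camera call returned (one of the last four; its "shot" number tells which), for a name from the list of things; names that differ only in an ending like _2 or _b are one class to them, and where a whole thing is asked for, a point or a joint stands for the part that bears it (a point fixed in the world has none). Each returns a list of dicts, best first, with "confidence" (0 to 1); they miss things now and then, are a little off and sometimes report something else, mostly with a low value. They report only what shows in the picture. A call takes as long as a camera call. They do not tell look-alikes from the thing itself.
- search_frame(picture, label): "at" ([column, row] in pixels, amid what is visible of it).
- masks_of(picture, label): "pixels" (400x640 bool, what is visible of it) and "at" ([column, row] in pixels, amid what is visible of it).
The state is a dict: "t": time; "joint_positions": joint angles; "joint_velocities": joint speeds; "effort": joint torques, N m; "ee_pos": TCP position; "orientation": TCP orientation; "contact_force": force on the tool from outside, world axes, zero at the start; "wrist_torque": the same for the moment, N m; "finger_gap": finger opening in m; "grip_force": force on a finger pad.
Only numpy, scipy, OpenCV 4.12 (cv2) and the standard library are available. Lean on these libraries where they do the work, as an engineer would, in place of code of your own. Each camera call takes 0.05 s, during which the arm holds its last target. There are 200 camera calls.

### The job

Push the vial rack lengthwise into the hold-down clamp's fence, fully home against the end stop under the clamp's nose. Then screw the knob clockwise so that the pad comes down and holds the rack firmly but not hard (about 10 newtons; less than 5 leaves it loose, more than 15 is too tight), and let go. The knob sinks as it turns, so let your grip travel with it instead of dragging on it, and leave the other things on the bench where they are.

Things in the scene. Friction and masses are not known exactly. Their poses are not given: they have to be found in the camera images.
- rack: White vial rack, 62 x 166 x 34 mm, 0.2 to 0.35 kg, loose on the bench; three vials fixed in its middle holes stand 52 mm above the bench. Origin: centre of the underside; y along its length, x across, z up. Both ends are alike. Grip it across its 62 mm width 45 to 50 mm from the middle, fingertips a few mm above the bench, and slide it along the bench.
- clamp: Metal hold-down clamp fixed to the bench. Origin: on the bench below the vertical knob axis, z up; its nose and U-shaped fence point along its own -y. Fence 14 mm high: two side rails with inner faces at x = -33 and +33 mm reach from the end stop to y = -109 mm, then flare outward to y = -129 mm. A guide rod 76 mm high stands at y = +27 mm.
- fence_stop (a point): Middle of the face of the fence's end stop, at bench height, 45 mm from the knob axis towards the nose (clamp x = 0, y = -45 mm). With the rack fully home its end touches this face, its length lies along the clamp's y and its middle is at clamp x = 0 (2 mm play either way), y = -128 mm.
- clamp_bar: Aluminium bar, 26 mm wide, 12 mm thick, from the knob axis to the nose; origin on the knob axis at its underside. Under the nose (clamp x = 0, y = -78 mm) hangs a sprung round pad, 24 mm across, 4 N per mm. Its underside is 24 mm below the bar's, but set by hand up to 6 mm more or less each time: where it meets the 34 mm high rack must be felt.
- knob_grip (a point): Middle of the round black knob, 38 mm across, 18 mm thick, axis vertical, at half its thickness: 125 mm above the bench when fully up. It sinks with the knob as it turns. The stem below is 13 mm thick, and the bar lies 28 mm under the knob's underside.
- knob (a joint): Angle of the knob, rad: 0 fully up, growing clockwise seen from above, at most 4.7. Knob, bar and pad sink together 6.37 mm per rad (40 mm a turn). Steady friction of about 0.13 N m keeps it where it is left. Once the pad touches the rack the clamping force grows 25 N per rad, the turning moment 0.16 N m per rad: 10 N is 0.4 rad past touch and adds 0.065 N m.
- knob_play (a joint): Sprung axial play of the knob on its stem, m, + up, 0 at rest, 4 N per mm: shows how hard the knob is pulled up or pressed down along its axis. Beyond 3 mm (12 N) either way counts as dragging.
- timer: Bystander: flat white bench timer, 66 x 62 x 18 mm; origin under its middle.
- dropper_bottle: Bystander: small dropper bottle, 34 mm across, 102 mm high; origin under its middle.
- filling_funnel: Bystander: funnel standing on its rim, 61 mm across, 62 mm high; origin under its middle.
- plastic_syringe: Bystander: plastic syringe lying, 114 mm long along its y, 22 mm high; origin under its middle.
- felt_pen: Bystander: capped felt pen lying, 135 mm long along its y, 16 mm high; origin under its middle.
- spare_vial: Bystander: sample vial standing, 15 mm across, 48 mm high; origin under its middle.
Not all that is in view belongs to the job. There is more than one size of the clamp; the one meant has the size given above.

How it is judged:
By the outcome, as a careful person would: the job done as asked, in the order asked, and still so for the second after the job is handed in, with the robot touching nothing.
It also fails if it takes over 72 s, if anything falls off the work surface, if the arm or the gripper's body presses on something with over 40 N, if the wrist force passes 120 N, or if a joint passes its speed limit or range.

## Working session

There is one attempt and no reset: what is moved stays moved. The work goes in short steps, Python scripts to look and compute and a tool call to move; the robot and the scene stay as the last step left them, time stands still between calls to the robot, and variables do not carry over. Pictures are saved under pics/ and viewed, at most 10 in all, crops included, and the job is handed in when it is done.

Besides the shell and the picture viewer there is one more tool, called as a command line: name --argument value ..., lists and objects as JSON in quotes. move_arm: Moves the arm, as the interface text tells. Its arguments: {"type":"object","properties":{"moves":{"type":"array"},"hand":{"type":"number"},"newtons":{"type":"number"}},"required":["moves"]}

```bash
ls; mkdir -p pics; cat > h.py <<'E'
import numpy as np, cv2
from rig import robot,get_image,search_frame,masks_of
def px2w(p,uv,z=None,depth=None):
    """world point(s) of pixel(s), on plane z or at given depth"""
    uv=np.atleast_2d(np.asarray(uv,float)); K=p["mtx"];E=p["extrinsics"]
    d=np.array([(uv[:,0]-K[0][2])/K[0][0],(uv[:,1]-K[1][2])/K[1][1]]).T
    s=d.copy()
    for _ in range(20): s=d/(1+p["k1"]*(s**2).sum(1,keepdims=True))
    r=np.c_[s,np.ones(len(s))]@np.asarray(E)[:3,:3].T; o=np.asarray(E)[:3,3]
    if depth is None: t=((z-o[2])/r[:,2])[:,None]
    else: t=np.asarray(depth).reshape(-1,1)
    return o+t*r
def cloud(p,mask=None):
    m=p["depth"]>0
    if mask is not None: m&=mask
    v,u=np.nonzero(m); return px2w(p,np.c_[u,v],depth=p["depth"][v,u])
E
cat > a.py <<'E'
from h import *
np.set_printoptions(precision=3,suppress=True)
s=robot.get_state();print(s)
a=get_image("scene");b=get_image("top")
cv2.imwrite("pics/scene.png",a["img"]);cv2.imwrite("pics/top.png",b["img"])
for n,p in (("scene",a),("top",b)):
    print(n,np.array(p["extrinsics"]).tolist())
    for l in ["rack","clamp","knob_grip","timer","dropper_bottle","filling_funnel","plastic_syringe","felt_pen","spare_vial"]:
        for r in masks_of(p,l):
            c=cloud(p,r["pixels"])
            print(n,l,round(r["confidence"],2),np.array(r["at"]),np.median(c,0) if len(c) else None,np.percentile(c,[2,98],axis=0) if len(c) else None)
E
python3 a.py
```

```text
pics
{'t': 0.0, 'joint_positions': array([ 1.028,  0.6  , -0.003,  1.6  ,  0.002,  0.943, -0.08 ]), 'joint_velocities': array([-0.001, -0.   ,  0.001, -0.001,  0.002, -0.001, -0.001]), 'effort': array([ -0.001, -77.646,   1.565, -25.802,   0.012,   0.009,   0.   ]), 'ee_pos': array([ 0.325, -0.647,  0.194]), 'orientation': array([-0.001,  0.973,  0.231, -0.   ]), 'contact_force': array([ 0.134, -0.72 , -0.684]), 'wrist_torque': array([-0.026, -0.067, -0.027]), 'grip_force': 0.0, 'finger_gap': 0.08573071617018133}
scene [[0.8408129790643715, -0.29522826212191144, 0.4537331897507307, 0.12889931208217223], [-0.5410515011934828, -0.48500634167532264, 0.6870459384866477, -0.6021817630846144], [0.017228096040346173, -0.8231701657489756, -0.5675333214249436, 0.6573349289112039], [0.0, 0.0, 0.0, 1.0]]
scene rack 0.93 [347.1 301.9] [ 0.483 -0.182  0.032] [[ 0.452 -0.249 -0.001]
 [ 0.528 -0.086  0.051]]
scene rack 0.63 [422.5 290.2] [ 0.649 -0.233  0.015] [[ 0.618 -0.263  0.005]
 [ 0.685 -0.197  0.018]]
scene clamp 0.92 [298.9 152.3] [0.724 0.406 0.032] [[0.694 0.333 0.003]
 [0.754 0.439 0.1  
[... 1524 characters left out ...]
.7 172.9] [ 0.654 -0.223  0.016] [[ 0.621 -0.257  0.008]
 [ 0.689 -0.191  0.02 ]]
top dropper_bottle 0.61 [318.1 154.4] [0.725 0.064 0.061] [[0.718 0.05  0.019]
 [0.738 0.077 0.1  ]]
top filling_funnel 0.77 [258.  173.9] [0.696 0.233 0.015] [[0.674 0.211 0.003]
 [0.728 0.261 0.06 ]]
top plastic_syringe 0.66 [218.2 275.7] [0.435 0.357 0.014] [[ 0.389  0.344 -0.003]
 [ 0.488  0.377  0.022]]
top felt_pen 0.6 [286.4 271.1] [0.43  0.176 0.013] [[ 0.417  0.124 -0.001]
 [ 0.441  0.247  0.018]]
top felt_pen 0.17 [410.4 237.6] [ 0.489 -0.16   0.033] [[ 0.454 -0.244 -0.   ]
 [ 0.528 -0.083  0.052]]
top spare_vial 0.6 [350.4 147.9] [ 0.74  -0.033  0.041] [[ 0.738 -0.037  0.02 ]
 [ 0.745 -0.029  0.05 ]]
```

View pics/scene.png

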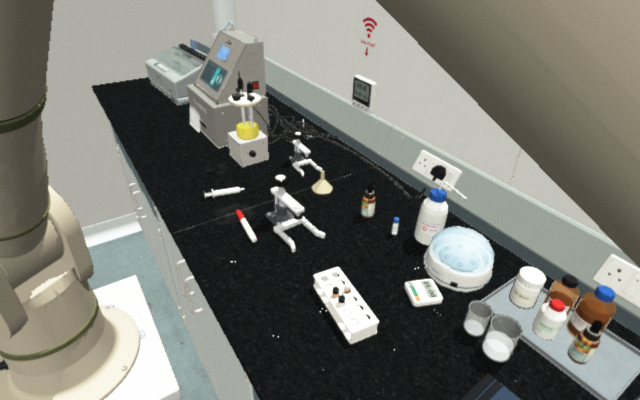

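View pics/top.png

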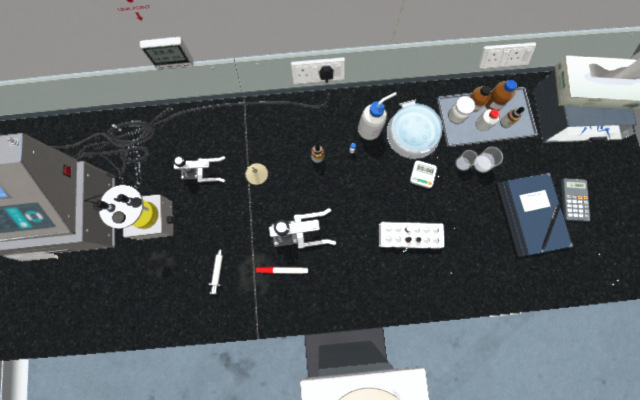

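The top view shows the big clamp at (296,228), with its knob top at 0.134 m as expected. The look-alike small clamp is at (192,170), knob top 0.10 m. The rack is at (411,236), the pen at (282,270), the funnel at (257,174), and the bottle and vial near (318,154) and (352,148). I choose the clamp at (296,228). Next I'll measure its axis and the rack, with a close crop to check.

```bash
cat > m.py <<'E'
from h import *
np.set_printoptions(precision=4,suppress=True)
def rect(c):
    (x,y),(w,h),a=cv2.minAreaRect((c[:,:2]*1000).astype(np.float32)); 
    if w>h: w,h,a=h,w,a+90
    return np.array([x,y,w,h,a-0])  # a: angle of short side
def trim(c,k=0.004):
    from scipy.spatial import cKDTree
    n=cKDTree(c).query_ball_point(c,k,return_length=True); return c[n>=np.percentile(n,50)*0.4]
for n in ("top","scene"):
    p=get_image(n)
    r=masks_of(p,"rack")[0]; c=cloud(p,r["pixels"]); t=c[(c[:,2]>.028)&(c[:,2]<.038)]
    print(n,"rack top",rect(trim(t)),np.median(t[:,2]))
    C=cloud(p); C=C[(abs(C[:,0]-.53)<.1)&(C[:,1]>.0)&(C[:,1]<.24)]
    k=C[(C[:,2]>.127)&(C[:,2]<.145)];k=trim(k,.006)
    (x,y),R=cv2.minEnclosingCircle((k[:,:2]*1000).astype(np.float32)); print("knob",x,y,R,np.median(k[:,2]),len(k))
    b=C[(C[:,2]>.082)&(C[:,2]<.094)]; b=trim(b,.006)
    print("bar",rect(b),len(b),b[:,:2].mean(0))
    f=C[(C[:,2]>.010)&(C[:,2]<.018)&(C[:,1]<.15)&(C[:,0]>.46)]; f=trim(f)
    print("fence",rect(f),len(f))
    for lo,hi in ((.47,.53),(.53,.61)):
        q=f[(f[:,0]>lo)&(f[:,0]<hi)&(f[:,1]>.075)&(f[:,1]<.11)]; 
        if len(q)>5: print(" rail",np.polyfit(q[:,1],q[:,0],1),q.mean(0),np.percentile(q[:,0],[5,95]),len(q))
    np.save(n+"C.npy",C)
    if n=="top": cv2.imwrite("pics/crop.png",cv2.resize(p["img"][190:270,250:450],None,fx=4,fy=4,interpolation=cv2.INTER_CUBIC))
E
python3 m.py
```

```text
top rack top [ 488.7933 -164.3758   61.6357  167.711   172.2498] 0.03349972895192699
knob 527.6780395507812 169.4690399169922 19.968015670776367 0.13098780767769036 203
bar [528.8378 141.3341  25.9073 123.4325   2.9171] 333 [0.5293 0.1276]
fence [531.4659  96.256   98.2715 108.346    3.0844] 345
 rail [-0.0583  0.4991] [0.4937 0.0929 0.0135] [0.4887 0.4979] 43
 rail [-0.0644  0.5752] [0.5692 0.093  0.0139] [0.5647 0.5741] 42
scene rack top [ 489.0446 -166.15     63.0621  167.1353  173.0696] 0.032775489453673756
knob 526.995849609375 165.28152465820312 19.341699600219727 0.13028821595494733 102
bar [527.9951 137.987   26.7467 122.2556   2.7488] 260 [0.5273 0.1299]
fence [531.267   93.7427  96.5885 113.2407   3.8927] 295
 rail [-0.0758  0.4993] [0.4922 0.0929 0.0127] [0.4882 0.4983] 37
 rail [-0.0075  0.5688] [0.5681 0.0922 0.0134] [0.5643 0.5724] 35
```

View pics/crop.png

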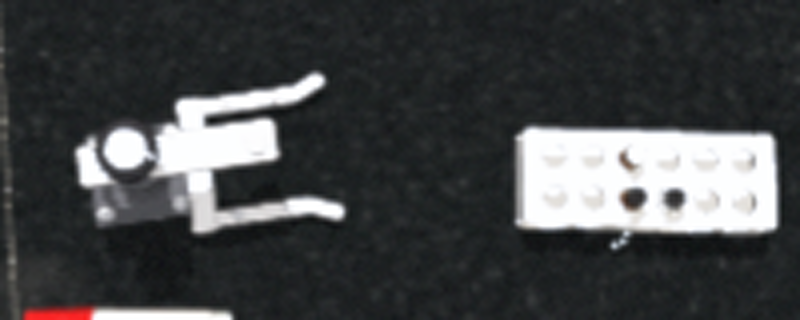

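The crop confirms the pair. The large clamp's knob is at crop (128,150) with its rails opening towards the rack, and the rack is at crop (648,180). The clamp is yawed about +3° and the rack about -7.5°. Now I'll move above the rack's far end.

move_arm --moves '[[[170,-160,-10],-28],[[336,-319,0],-56],[[336,-319,0],-56],[[336,-319,0],-56],[[336,-319,0],-56],[[336,-319,20],-56],[[336,-319,40],-56],[[336,-319,60],-56],[[336,-319,80],-56],[[336,-319,80],-56],[[336,-319,80],-56],[[336,-319,80],-56],[[336,-319,80],-56],[[336,-319,80],-56],[[336,-319,80],-56],[[336,-319,80],-56]]' --hand 1

```text
t: 2.53
ee_pos: [0.4823, -0.2134, 0.1149]
orientation: [0.0, 0.751, 0.66, -0.0]
contact_force: [0.4, 0.0, 0.5]
finger_gap: 0.0852
grip_force: 0.0
```

```bash
cat > w.py <<'E'
import sys
from h import *
from m0 import *
E
cat > m0.py <<'E'
from h import *
np.set_printoptions(precision=4,suppress=True)
def rect(c):
    (x,y),(w,h),a=cv2.minAreaRect((c[:,:2]*1000).astype(np.float32))
    if w>h: w,h,a=h,w,a+90
    return np.array([x,y,w,h,(a+90)%180-90])
def tool():
    s=robot.get_state(); w,x,y,z=s["orientation"]
    from scipy.spatial.transform import Rotation as R
    M=R.from_quat([x,y,z,w]).as_matrix(); return s["ee_pos"]*1000,M,np.degrees(np.arctan2(M[1,1],M[0,1])),s
E
python3 - <<'E'
from m0 import *
P,M,a,s=tool(); print(P,"tool y angle",a,M[:,2],s["joint_positions"])
for n in("wrist","top"):
    p=get_image(n)
    C=cloud(p);t=C[(C[:,2]>.029)&(C[:,2]<.037)&(abs(C[:,0]-.489)<.07)&(abs(C[:,1]+.165)<.11)]
    print(n,rect(t),len(t),[ (r["confidence"],r["at"]) for r in masks_of(p,"rack")])
    if n=="wrist": cv2.imwrite("pics/w1.png",p["img"])
E
```

```text
[ 482.3131 -213.4319  114.911 ] tool y angle -7.4335699923039 [ 0.0005 -0.0009 -1.    ] [ 0.4983  0.4884 -0.2643  2.1137  0.2323  0.5655 -0.0631]
wrist [ 488.0788 -166.5261   62.2792  166.7857   -7.0997] 11691 [(0.68, [312.7, 126.5])]
top [ 489.1861 -164.8521   62.5409  168.0554   -7.2929] 1088 [(0.89, [410.6, 235.4])]
```

View pics/w1.png

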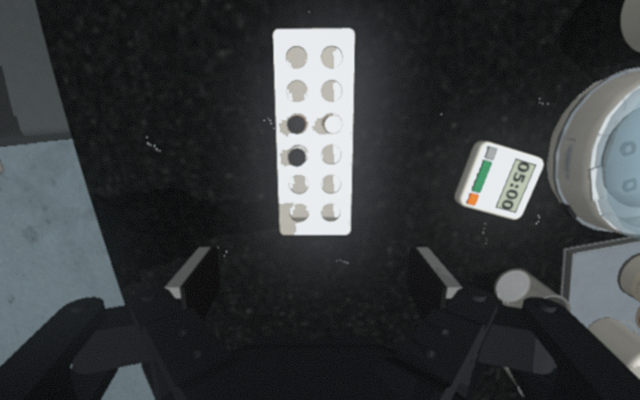

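The wrist view shows the rack at (314,130) centred between the fingers (x from 190 to 437), with its lines parallel to them. I'll go down and grip.

move_arm --moves '[[[0,0,30],0],[[0,0,60],0],[[0,0,90],0],[[0,0,105],0],[[0,0,112],0],[[0,0,112],0],[[0,0,112],0]]' --hand 1

```text
t: 3.32
ee_pos: [0.4827, -0.2121, 0.0028]
orientation: [0.0, 0.751, 0.66, -0.0]
contact_force: [-0.7, -0.1, 0.5]
finger_gap: 0.0853
grip_force: 0.0
```

move_arm --moves '[[[0,0,0],0],[[0,0,0],0],[[0,0,0],0],[[0,0,0],0],[[0,0,0],0],[[0,0,0],0],[[0,0,0],0],[[0,0,0],0],[[0,0,0],0],[[0,0,0],0]]' --hand -1 --newtons 30

```text
t: 4.15
ee_pos: [0.4825, -0.2118, 0.0024]
orientation: [-0.0, 0.751, 0.661, -0.0]
contact_force: [0.8, 0.0, -0.4]
finger_gap: -0.0
grip_force: 0.0
```

```bash
python3 - <<'E'
from m0 import *
P,M,a,s=tool(); print(P,"tool y angle",a,s["contact_force"])
p=get_image("top")
C=cloud(p);t=C[(C[:,2]>.029)&(C[:,2]<.037)&(abs(C[:,0]-.489)<.07)&(abs(C[:,1]+.165)<.11)]
print(rect(t))
E
```

```text
[ 482.5087 -211.7874    2.4035] tool y angle -7.305751467704708 [ 0.7543  0.0199 -0.4201]
[ 491.4097 -148.4787   62.7382  135.4199   -7.1927]
```

The gap reads 0, which I didn't expect. I'll look.

```bash
python3 - <<'E'
from m0 import *
print(robot.get_state()["finger_gap"])
a=get_image("scene")["img"][200:400,230:470]; b=get_image("wrist")["img"]
a=cv2.resize(a,None,fx=1.6,fy=1.6); b=cv2.resize(b,(512,320))[:,:410]
cv2.imwrite("pics/g.png",np.hstack([a,b]))
E
```

```text
-0.0001500048739841915
```

View pics/g.png

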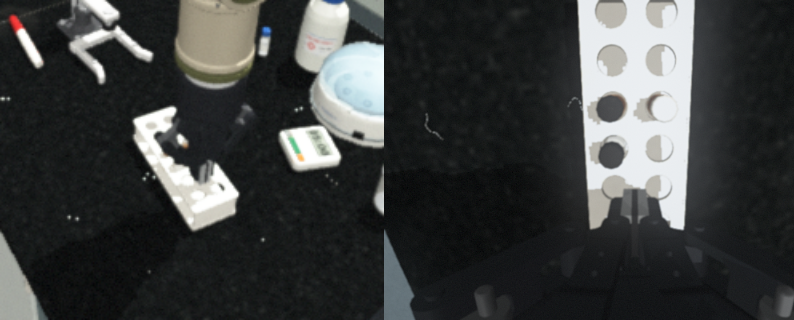

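```bash
python3 - <<'E'
from m0 import *
P,M,a,s=tool(); print(P,s["finger_gap"],s["grip_force"],s["joint_positions"])
p=get_image("scene");C=cloud(p)
d=C-P/1000; L=d@M
m=(abs(L[:,0])<.03)&(abs(L[:,1])<.05)&(L[:,2]>-.12)&(L[:,2]<.02)
L=L[m]*1000
for z in range(-60,20,5):
    q=L[(L[:,2]>z)&(L[:,2]<=z+5)]
    if len(q): print(z,len(q),q.min(0).round(),q.max(0).round(),np.median(q,0).round())
# project TCP
import numpy as np
E=np.linalg.inv(np.array(p["extrinsics"]))
for off in (0,-.019,-.04):
    X=E[:3,:3]@(P/1000+M[:,2]*off)+E[:3,3]; x=X[:2]/X[2]; x=x*(1+p["k1"]*(x@x)); K=p["mtx"]
    print(off,K[0][0]*x[0]+K[0][2],K[1][1]*x[1]+K[1][2],X[2])
cv2.imwrite("pics/g2.png",cv2.resize(p["img"][255:355,300:400],None,fx=6,fy=6,interpolation=cv2.INTER_CUBIC))
E
```

```text
[ 482.4822 -211.7993    2.4109] 4.1447869354215635e-05 0.0 [ 0.414   0.6716 -0.1569  2.1846  0.3276  0.307  -0.1501]
-60 28 [-11. -14. -60.] [  7.  12. -55.] [ -6.  -6. -57.]
-55 31 [-12. -14. -55.] [  8.  13. -50.] [ -7.  -6. -52.]
-50 22 [-10. -14. -50.] [  6.  12. -45.] [ -6.  -7. -47.]
-45 19 [-11. -19. -45.] [ 29.  11. -41.] [ -9.  -5. -43.]
-40 11 [ -9. -18. -40.] [ 30.   3. -36.] [ 26. -12. -38.]
-35 309 [-30. -30. -35.] [ 30.  32. -30.] [ -7.  -8. -31.]
-30 174 [-30. -30. -30.] [ 29.  33. -25.] [ -7.  -6. -29.]
-25 1 [-23. -28. -25.] [-23. -28. -25.] [-23. -28. -25.]
-10 2 [29. -7. -9.] [29. -7. -6.] [29. -7. -7.]
-5 161 [-28. -30.  -4.] [30. 31. -0.] [  4. -21.  -1.]
0 369 [-30. -50.   0.] [30. 50.  5.] [ -0. -35.   3.]
5 29 [-29. -50.   5.] [27. 48.  6.] [ -8. -40.   5.]
0 353.96870160932446 323.28732664035317 0.800334148829951
-0.019 354.65063144979496 316.98850999878164 0.7895518674482014
-0.04 355.426366449888 309.82396353601183 0.777634609078899
```

View pics/g2.png

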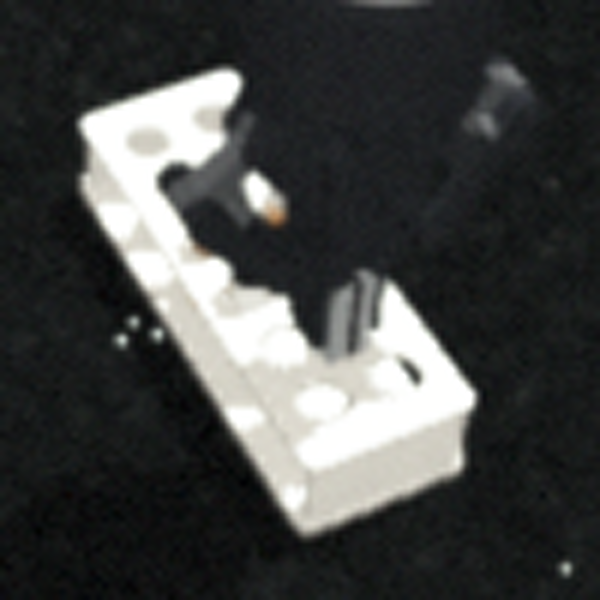

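The closed fingers show at crop (355,320), standing inside the rack's outline with no contact force, and the rack hasn't moved. So the pads met nothing at that height. I'll open gently, retracing the closing path, then grip lower in stages.

move_arm --moves '[[[0,0,0],0],[[0,0,0],0],[[0,0,0],0],[[0,0,0],0]]' --hand 0 --newtons 20

```text
t: 4.68
ee_pos: [0.4825, -0.2118, 0.0025]
orientation: [-0.0, 0.751, 0.661, -0.0]
contact_force: [1.1, -0.9, -0.2]
finger_gap: 0.0425
grip_force: 0.0
```

move_arm --moves '[[[0,0,0],0],[[0,0,0],0],[[0,0,0],0],[[0,0,0],0],[[0,0,0],0]]' --hand 1

```text
t: 5.1
ee_pos: [0.4825, -0.2118, 0.0025]
orientation: [0.0, 0.751, 0.661, -0.0]
contact_force: [-0.1, -0.1, 0.2]
finger_gap: 0.0856
grip_force: 0.0
```

```bash
python3 - <<'E'
from m0 import *
P,M,a,s=tool(); print(P,s["finger_gap"],s["grip_force"],s["contact_force"])
p=get_image("scene");C=cloud(p)
t=C[(C[:,2]>.029)&(C[:,2]<.037)&(abs(C[:,0]-.489)<.07)&(abs(C[:,1]+.165)<.11)]
print(rect(t))
r=np.nonzero(0*C[:,0]+1)[0]
d=(C-P/1000)@M*1000
m=(abs(d[:,0])<20)&(abs(d[:,1])>34)&(abs(d[:,1])<60)&(d[:,2]<-2)&(d[:,2]>-60)
print("finger pts",d[m].max(0) if m.any() else None,m.sum())
cv2.imwrite("pics/g3.png",cv2.resize(p["img"][235:355,280:420],None,fx=5,fy=5,interpolation=cv2.INTER_CUBIC))
E
```

```text
[ 482.5384 -211.8481    2.4646] 0.08557548581642815 0.0 [-0.0929 -0.0877  0.2296]
[ 489.343  -166.0762   62.8801  167.1888   -7.0635]
finger pts [ 12.6633  55.5287 -49.993 ] 51
```

View pics/g3.png

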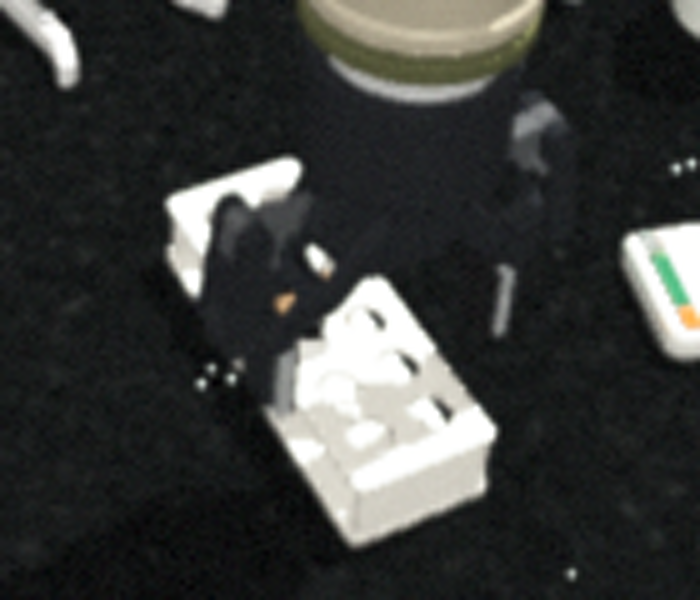

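```bash
python3 - <<'E'
from m0 import *
P,M,a,s=tool(); p=get_image("scene")
for (u0,u1) in ((330,345),(376,386)):
  for v in range(288,322,3) if u0<350 else range(284,306,3):
    u=np.arange(u0,u1); d=p["depth"][v,u0:u1]; w=px2w(p,np.c_[u,np.full(len(u),v)],depth=d)
    L=((w-P/1000)@M*1000); k=(abs(L[:,0])<25)&(abs(L[:,1])<70)&(d>0)
    print(v,[(int(u[i]),*L[i].round().astype(int)) for i in np.nonzero(k)[0][::2]])
E
```

```text
288 [(330, np.int64(-12), np.int64(-65), np.int64(-140)), (332, np.int64(-11), np.int64(-61), np.int64(-138)), (334, np.int64(-11), np.int64(-57), np.int64(-136)), (336, np.int64(7), np.int64(-43), np.int64(-113)), (338, np.int64(4), np.int64(-40), np.int64(-115)), (340, np.int64(-1), np.int64(-39), np.int64(-118)), (342, np.int64(3), np.int64(-32), np.int64(-111))]
291 [(330, np.int64(-10), np.int64(-64), np.int64(-131)), (332, np.int64(-11), np.int64(-60), np.int64(-130)), (334, np.int64(9), np.int64(-45), np.int64(-104)), (336, np.int64(9), np.int64(-41), np.int64(-102)), (338, np.int64(-1), np.int64(-42), np.int64(-112)), (340, np.int64(-4), np.int64(-40), np.int64(-114)), (342, np.int64(-8), np.int64(-39), np.int64(-118)), (344, np.int64(-12), np.int64(-37), np.int64(-120))]
294 [(330, np.int64(-11), np.int64(-64), np.int64(-125)), (332, np.int64(-11), np.int64(-60), np.int64(-123)), (334, np.int64(6), np.int64(-46), np.int64(-99)), (339, np.int64(-7), np.int64(-44), np.int64(-111)), (341, np.int64(-10), np.int64(-41), np.int64(-113)), (343, np.int64(-14), np.int64(-40), np.int6
[... 3719 characters left out ...]
int64(49), np.int64(-83))]
293 [(376, np.int64(0), np.int64(43), np.int64(-67)), (378, np.int64(-7), np.int64(42), np.int64(-75)), (380, np.int64(-9), np.int64(46), np.int64(-75)), (382, np.int64(-6), np.int64(53), np.int64(-68))]
296 [(376, np.int64(-2), np.int64(43), np.int64(-61)), (378, np.int64(-7), np.int64(44), np.int64(-66)), (380, np.int64(-11), np.int64(46), np.int64(-68)), (382, np.int64(-5), np.int64(55), np.int64(-58))]
299 [(376, np.int64(-3), np.int64(43), np.int64(-54)), (378, np.int64(-8), np.int64(44), np.int64(-58)), (380, np.int64(-10), np.int64(47), np.int64(-58))]
302 []
305 [(376, np.int64(24), np.int64(67), np.int64(4)), (378, np.int64(21), np.int64(70), np.int64(2))]
```

This explains it. In depth, the shut fingertips end about 42 mm short of the reported TCP, and open they end about 55 mm short, so the 13 mm swing agrees. The fingers closed above the rack without touching it. I'll correct by going about 42 mm lower and watching the force.

move_arm --moves '[[[0,0,6],0],[[0,0,12],0],[[0,0,18],0],[[0,0,24],0],[[0,0,30],0],[[0,0,34],0],[[0,0,38],0],[[0,0,38],0]]' --hand 1

```text
t: 5.87
ee_pos: [0.4821, -0.2116, -0.0365]
orientation: [-0.001, 0.751, 0.661, -0.0]
contact_force: [-0.3, -1.1, 0.3]
finger_gap: 0.0853
grip_force: 0.0
```

```bash
python3 - <<'E'
from m0 import *
P,M,a,s=tool(); print(P,s["contact_force"])
p=get_image("scene");C=cloud(p); d=(C-P/1000)@M*1000
for z in range(-110,0,6):
    for sg in(1,-1):
        q=d[(abs(d[:,0])<16)&(d[:,1]*sg>36)&(d[:,1]*sg<62)&(d[:,2]>z)&(d[:,2]<=z+6)&(C[:,2]>.007)]
        if len(q): print(z,sg,len(q),q.min(0).round(),q.max(0).round())
E
```

```text
[ 482.1445 -211.6344  -36.4559] [-0.3092 -1.0605  0.3326]
-110 1 16 [ -11.   42. -110.] [  12.   62. -104.]
-110 -1 22 [ -12.  -62. -110.] [  10.  -39. -104.]
-104 1 54 [ -11.   38. -104.] [ 13.  62. -98.]
-104 -1 48 [ -11.  -56. -104.] [  9. -37. -98.]
-98 1 18 [-13.  41. -98.] [ -4.  62. -92.]
-98 -1 29 [-13. -59. -98.] [ 11. -40. -92.]
-92 1 8 [-12.  45. -92.] [ -5.  55. -86.]
-92 -1 9 [-12. -57. -91.] [ -4. -43. -86.]
-86 1 19 [-11.  41. -86.] [  2.  55. -80.]
-86 -1 15 [-10. -56. -84.] [ -1. -43. -80.]
-80 1 29 [-10.  42. -80.] [ 13.  56. -74.]
-80 -1 20 [-10. -57. -80.] [  3. -42. -74.]
-74 1 23 [-10.  42. -73.] [ 11.  56. -68.]
-74 -1 23 [-10. -57. -74.] [  6. -42. -68.]
-68 1 18 [-11.  42. -68.] [ 10.  55. -62.]
-68 -1 21 [-12. -57. -68.] [  5. -44. -62.]
-62 1 21 [-11.  42. -62.] [ 11.  54. -56.]
-62 -1 15 [-12. -56. -62.] [  4. -44. -56.]
-56 1 19 [-10.  42. -56.] [ 13.  50. -51.]
-56 -1 7 [ -9. -50. -56.] [ -4. -43. -51.]
-50 -1 1 [ -4. -49. -50.] [ -4. -49. -50.]
```

move_arm --moves '[[[0,0,3],0],[[0,0,3],0]]' --hand 1

```text
t: 6.08
ee_pos: [0.4826, -0.2118, -0.0387]
orientation: [0.0, 0.751, 0.661, 0.0]
contact_force: [-0.7, 0.4, 0.0]
finger_gap: 0.0854
grip_force: 0.0
```

move_arm --moves '[[[0,0,0],0],[[0,0,0],0],[[0,0,0],0],[[0,0,0],0],[[0,0,0],0],[[0,0,0],0],[[0,0,0],0],[[0,0,0],0]]' --hand 0 --newtons 30

```text
t: 6.75
ee_pos: [0.4827, -0.2119, -0.0382]
orientation: [0.0, 0.751, 0.661, 0.0]
contact_force: [-1.2, 0.7, 6.6]
finger_gap: 0.0614
grip_force: 32.2
```

```bash
python3 - <<'E'
from m0 import *
P,M,a,s=tool(); print(P,a,s["contact_force"],s["joint_positions"])
for n in("top","wrist"):
    p=get_image(n)
    C=cloud(p);t=C[(C[:,2]>.029)&(C[:,2]<.036)&(abs(C[:,0]-.489)<.045)&(C[:,1]>-.187)&(C[:,1]<-.075)]
    print(n,rect(t))
E
```

```text
[ 482.6689 -211.9246  -38.1704] -7.317576547212546 [-1.2114  0.7298  6.6158] [ 0.3798  0.7446 -0.108   2.1977  0.3511  0.2144 -0.1711]
top [ 492.5969 -135.2258   62.3619  108.3334   -7.6812]
wrist [ 489.4908 -151.3141   62.7015   79.9901   -7.5217]
```

Gripped: gap 61.4 mm, grip force 32 N. I'll slide and swing the rack until it lines up in front of the fence.

move_arm --moves '[[[4,2,-1],-0.5],[[12,5,-1],-1.2],[[20,8,-1],-2],[[29,12,-1],-3],[[38,15,-1],-4],[[47,18,-1],-5],[[56,22,-1],-6],[[65,25,-1],-7],[[74,28,-1],-8],[[83,32,-1],-9],[[92,35,-1],-10],[[100,38,-1],-10.4],[[107,41,-1],-10.4],[[113,43,-1],-10.4],[[116,44,-1],-10.4],[[116,44,-1],-10.4],[[116,44,-1],-10.4]]'

```text
t: 8.27
ee_pos: [0.5409, -0.1024, -0.0376]
orientation: [0.0, 0.688, 0.726, -0.0]
contact_force: [0.2, 0.3, -2.1]
finger_gap: 0.0616
grip_force: 33.0
```

```bash
cat > chk.py <<'E'
from m0 import *
P,M,a,s=tool(); print(P,a,s["contact_force"],s["wrist_torque"],s["finger_gap"])
for n in("top","scene","wrist"):
    p=get_image(n); C=cloud(p)
    for lab,(lo,hi,y0,y1,x0,x1) in {"rack":(.029,.0365,P[1]/1000+.027,.2,.48,.59),"rails":(.010,.018,.07,.113,.46,.61)}.items():
        t=C[(C[:,2]>lo)&(C[:,2]<hi)&(C[:,1]>y0)&(C[:,1]<y1)&(C[:,0]>x0)&(C[:,0]<x1)]
        if len(t)<20: continue
        # side edges per 8 mm slice of y
        ys=np.arange(t[:,1].min(),t[:,1].max(),.008); e=[(y+.004,*np.percentile(q,[3,97])) for y in ys if len(q:=t[(t[:,1]>=y)&(t[:,1]<y+.008)][:,0])>6]
        e=np.array(e); mid=(e[:,1]+e[:,2])/2; k=np.polyfit(e[:,0],mid,1)
        print(n,lab,"end y",np.percentile(t[:,1],99.5),"slope",k[0],"mid x at .0",np.polyval(k,0),"w",np.median(e[:,2]-e[:,1]),rect(t))
E
python3 chk.py
```

```text
[ 540.8723 -102.4185  -37.5632] 3.0904192572848164 [ 0.1559  0.3244 -2.0884] [-0.0052 -0.0544 -0.0275] 0.06158036225383136
top rack end y 0.02856447880791113 slope -0.05336266116108134 mid x at .0 0.5357243503298101 w 0.05885126710049915 [537.2094 -23.6396  62.4741 105.304    2.7139]
top rails end y 0.11262668564399514 slope -0.05236885292334532 mid x at .0 0.5365492227046549 w 0.08363365598204886 [531.8387  91.4155  41.4937  87.0815  89.1698]
scene rack end y 0.17524551554529677 slope 0.016831421026188113 mid x at .0 0.5300252429840402 w 0.055408941940035816 [530.4453  61.1734  62.734  265.9448   4.189 ]
scene rails end y 0.11224010228756713 slope -0.056666355701734096 mid x at .0 0.5352998785677608 w 0.08339914430722156 [531.5891  91.1081  41.5715  88.4309 -89.2759]
wrist rack end y -0.0017478732433997687 slope 0.017558690231770414 mid x at .0 0.5376096223534316 w 0.059090941881688674 [536.2956 -39.0743  62.7281  75.236    2.4687]
```

The rack and rails agree: slope -0.053 against -0.052 to -0.057, and the centrelines are within 1 mm. Pushing in.

move_arm --moves '[[[3,0,0],0],[[8,0,0],0],[[14,0,0],0],[[20,0,0],0],[[26,0,0],0],[[32,0,0],0],[[38,0,0],0],[[44,0,0],0],[[50,0,0],0],[[56,0,0],0],[[61,0,0],0],[[66,0,0],0],[[71,0,0],0],[[76,0,0],0],[[80,0,0],0],[[84,0,0],0],[[84,0,0],0]]'

```text
t: 9.83
ee_pos: [0.5364, -0.0174, -0.0375]
orientation: [-0.0, 0.687, 0.726, 0.0]
contact_force: [-0.2, 0.4, -1.3]
finger_gap: 0.0616
grip_force: 33.0
```

move_arm --moves '[[[1,0,0],0],[[2,0,0],0],[[3,0,0],0],[[4,0,0],0],[[5,0,0],0],[[5,0,0],0]]'

```text
t: 10.33
ee_pos: [0.5361, -0.0134, -0.0375]
orientation: [-0.0, 0.688, 0.726, 0.0]
contact_force: [0.4, -0.4, -2.4]
finger_gap: 0.0614
grip_force: 33.0
```

move_arm --moves '[[[1,0,0],0],[[2,0,0],0],[[3,0,0],0],[[4,0,0],0],[[4,0,0],0]]'

```text
t: 10.75
ee_pos: [0.536, -0.0092, -0.0376]
orientation: [-0.0, 0.688, 0.726, 0.0]
contact_force: [-0.4, 0.3, -1.1]
finger_gap: 0.0618
grip_force: 33.0
```

move_arm --moves '[[[1,0,0],0],[[2,0,0],0],[[3,0,0],0],[[3,0,0],0]]'

```text
t: 11.08
ee_pos: [0.5358, -0.0067, -0.0375]
orientation: [0.0, 0.688, 0.726, -0.0]
contact_force: [0.2, -0.4, -1.9]
finger_gap: 0.0618
grip_force: 33.0
```

```bash
python3 chk.py
```

```text
[535.8081  -6.6779 -37.493 ] 3.083686873699015 [ 0.196  -0.436  -1.8693] [-0.3726 -0.0694  0.02  ] 0.061804423800325275
top rack end y 0.12285119483258747 slope 0.017589308194942355 mid x at .0 0.529382965167798 w 0.05896623132777601 [531.7907  73.1502  62.064  102.1641   2.8352]
top rails end y 0.11269959079708702 slope -0.05445115791157891 mid x at .0 0.5365986792195918 w 0.08394487562070257 [531.9465  91.4647  41.3916  88.0426  89.059 ]
scene rack end y 0.194732308288886 slope 0.004650770889529579 mid x at .0 0.5229927371319706 w 0.03654598004162579 [529.9128 108.5943  62.1427 175.9045   0.6994]
scene rails end y 0.11267658398331488 slope -0.05173411948827793 mid x at .0 0.49789200982684934 w 0.007458548240160623 [493.4402  92.3041  12.4999  42.2348  -4.752 ]
wrist rack end y 0.09394763230977217 slope -0.039365905062020846 mid x at .0 0.5336254573452196 w 0.05949198702137115 [531.3329  56.6468  62.5818  75.7966   2.8865]
wrist rails end y 0.10289023188932178 slope 0.9429222920155966 mid x at .0 0.4535809311025606 w 0.08410649739525272 [530.9655  84.5172  33.2689  86.6306 -87.0881]
```

move_arm --moves '[[[1,0,0],0],[[2,0,0],0],[[2,0,0],0],[[2,0,0],0]]'

```text
t: 11.57
ee_pos: [0.5357, -0.0066, -0.0374]
orientation: [0.001, 0.688, 0.725, -0.001]
contact_force: [1.0, -8.4, -0.0]
finger_gap: 0.0616
grip_force: 33.1
```

move_arm --moves '[[[1,0,0],0],[[2,0,0],0],[[2,0,0],0],[[2,0,0],0]]'

```text
t: 11.9
ee_pos: [0.5355, -0.0067, -0.0373]
orientation: [0.001, 0.689, 0.725, -0.002]
contact_force: [1.4, -14.7, 1.7]
finger_gap: 0.0618
grip_force: 33.1
```

Solid contact: the TCP holds at y = -6.7 while the force rises to 15 N, and the rack's end is at y = 0.123, which is the stop. I'll relax the push, then release.

move_arm --moves '[[[-1,0,0],0],[[-3,0,0],0],[[-3,0,0],0]]'

```text
t: 12.15
ee_pos: [0.5357, -0.0066, -0.0375]
orientation: [0.0, 0.688, 0.726, -0.0]
contact_force: [-0.2, -6.4, -0.0]
finger_gap: 0.0619
grip_force: 33.1
```

move_arm --moves '[[[0,0,0],0],[[0,0,0],0],[[0,0,0],0],[[0,0,0],0],[[0,0,0],0]]' --hand 1

```text
t: 12.57
ee_pos: [0.5357, -0.0051, -0.0375]
orientation: [-0.0, 0.688, 0.726, 0.0]
contact_force: [-0.5, 0.6, -0.6]
finger_gap: 0.0855
grip_force: 0.0
```

move_arm --moves '[[[0,0,-15],0],[[0,0,-40],0],[[0,0,-75],0],[[0,0,-110],0],[[0,0,-145],0],[[0,0,-180],0],[[0,0,-210],0],[[0,0,-220],0],[[0,0,-220],0],[[0,0,-220],0]]'

```text
t: 13.4
ee_pos: [0.5356, -0.0056, 0.1824]
orientation: [0.0, 0.688, 0.726, 0.0]
contact_force: [0.4, 0.5, -0.4]
finger_gap: 0.0852
grip_force: 0.0
```

```bash
python3 - <<'E'
from m0 import *
P,M,a,s=tool(); print(P,a,s["contact_force"],s["joint_positions"])
for n in("top","scene","wrist"):
    p=get_image(n); C=cloud(p)
    t=C[(C[:,2]>.0295)&(C[:,2]<.0365)&(C[:,1]>-.06)&(C[:,1]<.1)&(abs(C[:,0]-.533)<.06)]
    print(n,"rack",rect(t),len(t))
    k=C[(C[:,2]>.120)&(C[:,2]<.145)&(abs(C[:,0]-.527)<.03)&(abs(C[:,1]-.168)<.03)]
    if len(k)>20: print("knob",cv2.minEnclosingCircle((k[:,:2]*1000).astype(np.float32)),rect(k)[:4],np.median(k[:,2]),np.percentile(k[:,2],[5,50,95]))
    if n=="top": cv2.imwrite("pics/home.png",cv2.resize(p["img"][190:270,250:410],None,fx=4,fy=4,interpolation=cv2.INTER_CUBIC))
E
```

```text
[535.5951  -5.6037 182.3836] 3.082406780527917 [ 0.4219  0.5213 -0.3829] [ 0.1042  0.4008 -0.2707  2.0338  0.1583  0.7257 -0.211 ]
top rack [533.9966  31.4111  62.2804 135.9579   2.8446] 636
knob ((527.6129760742188, 169.3921356201172), 19.818607330322266) [526.9988 169.1739  36.3505  38.4552] 0.13119982446550987 [0.1277 0.1312 0.1337]
scene rack [534.5012  27.3931  64.5506 145.1689   2.8792] 767
knob ((525.395263671875, 166.34446716308594), 20.90996742248535) [527.4527 165.4066  36.8705  37.2216] 0.12934387486489513 [0.121  0.1293 0.1318]
wrist rack [532.5751  28.3487  61.4003 146.0565   2.5896] 5711
```

View pics/home.png

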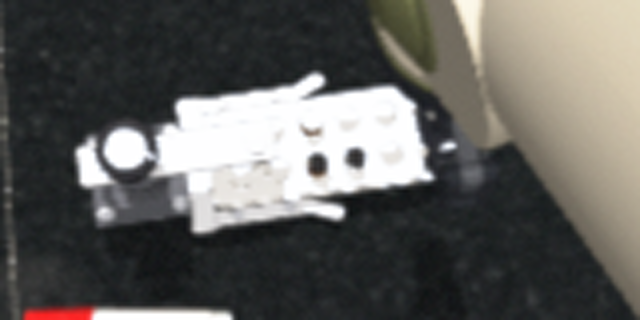

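The rack is seated between the rails up to the stop; in the crop its near end is under the bar at (270,180). The knob is at crop (128,150). I'll move above the knob and wind the wrist back for the stroke.

move_arm --moves '[[[20,0,0],-7],[[45,0,0],-14],[[75,1,0],-21],[[105,1,0],-28],[[135,1,0],-35],[[160,1,0],-42],[[173,1,0],-49],[[173,1,0],-56],[[173,1,0],-63],[[173,1,0],-70],[[173,1,0],-77],[[173,1,0],-84],[[173,1,0],-91],[[173,1,0],-98],[[173,1,0],-105],[[173,1,0],-112],[[173,1,0],-115],[[173,1,0],-115],[[173,1,0],-115]]'

```text
t: 15.13
ee_pos: [0.5269, 0.1671, 0.1811]
orientation: [-0.001, -0.242, 0.97, 0.0]
contact_force: [0.2, 0.5, 0.1]
finger_gap: 0.0855
grip_force: 0.0
```

```bash
cat > k.py <<'E'
from m0 import *
P,M,a,s=tool(); print(P,a,M[:,2],s["joint_positions"])
p=get_image("wrist"); C=cloud(p); d=(C-P/1000)@M*1000
r=[(x["confidence"],x["at"]) for x in masks_of(p,"knob_grip")]; print(r)
k=(C[:,2]>.118)&(C[:,2]<.142)&(abs(C[:,0]-.527)<.032)&(abs(C[:,1]-.168)<.032)
if k.sum()>20: print("knob tool",cv2.minEnclosingCircle(d[k,:2].astype(np.float32)),"world",cv2.minEnclosingCircle((C[k,:2]*1000).astype(np.float32)),np.percentile(C[k,2],[5,50,95]))
for sg in(1,-1):
    q=d[(d[:,1]*sg>15)&(d[:,1]*sg<70)&(d[:,2]>-80)&(d[:,2]<-35)&(abs(d[:,0])<30)&(C[:,2]>.15)]
    if len(q): print("finger",sg,len(q),q.min(0).round(1),q.max(0).round(1))
E
python3 k.py
```

```text
[526.8591 167.1197 181.1461] 117.9726962581997 [-0.0025  0.0002 -1.    ] [ 0.1644  0.5264 -0.8262  1.9741  0.5066  0.8612  1.1223]
[]
knob tool ((0.1407489776611328, 0.36608386039733887), 20.132137298583984) world ((526.4349975585938, 167.38194274902344), 20.133899688720703) [0.1267 0.131  0.1326]
finger 1 2022 [-10.4  42.6 -80. ] [ 12.6  57.5 -49.2]
finger -1 2027 [-10.2 -56.1 -80. ] [ 12.8 -41.2 -48.7]
```

The knob is centred within 0.4 mm and the fingers sit about 1 mm off along x. The open tips are 49 mm behind the reported TCP. Roll minus raises joint 7, so I'll wind back further and then descend.

move_arm --moves '[[[0,0,0],-7],[[0,0,0],-14],[[0,0,0],-21],[[0,0,0],-28],[[0,0,0],-35],[[0,0,0],-42],[[0,0,0],-49],[[0,0,0],-56],[[0,0,0],-63],[[0,0,0],-65],[[0,0,0],-65]]'

```text
t: 16.15
ee_pos: [0.5272, 0.1672, 0.182]
orientation: [0.0, 0.726, -0.688, -0.0]
contact_force: [0.0, -0.5, 0.9]
finger_gap: 0.0852
grip_force: 0.0
```

```bash
python3 k.py
```

```text
[527.2112 167.2414 181.9603] -176.89066073121654 [-0.001   0.0001 -1.    ] [ 0.3278  0.6458 -1.1301  1.9649  0.7046  0.9962  2.053 ]
[(0.95, [310.9, 201.0]), (0.63, [120.1, 391.5])]
knob tool ((0.31159546971321106, 0.44009929895401), 19.985200881958008) world ((526.7368774414062, 166.9134521484375), 19.98525047302246) [0.1265 0.131  0.1326]
finger 1 2023 [-11.5  42.9 -80. ] [ 11.6  57.8 -49. ]
finger -1 2020 [-11.6 -55.8 -80. ] [ 11.8 -40.7 -48.9]
```

move_arm --moves '[[[0,0,20],0],[[0,0,45],0],[[0,0,70],0],[[0,0,90],0],[[0,0,105],0],[[0,0,113],0],[[0,0,116],0],[[0,0,116],0],[[0,0,116],0]]'

```text
t: 17.0
ee_pos: [0.5277, 0.1677, 0.0672]
orientation: [-0.0, 0.726, -0.688, 0.0]
contact_force: [0.2, -0.6, 1.2]
finger_gap: 0.0854
grip_force: 0.0
```

move_arm --moves '[[[0,0,0],0],[[0,0,0],0],[[0,0,0],0],[[0,0,0],0],[[0,0,0],0],[[0,0,0],0],[[0,0,0],0],[[0,0,0],0],[[0,0,0],0]]' --hand -1 --newtons 35

```text
t: 17.75
ee_pos: [0.5277, 0.1673, 0.0666]
orientation: [-0.0, 0.726, -0.688, 0.0]
contact_force: [1.1, -0.0, 2.1]
finger_gap: 0.037
grip_force: 35.0
```

```bash
python3 - <<'E'
from m0 import *
P,M,a,s=tool(); print(P,a,s["contact_force"],s["wrist_torque"],s["finger_gap"],s["joint_positions"])
E
```

```text
[527.6741 167.2675  66.5717] -176.92082006375782 [ 1.1042 -0.043   2.1043] [-0.1114 -0.403  -0.0253] 0.03703063019158201 [ 0.2206  0.7725 -0.9774  2.062   0.9132  0.8203  1.8774]
```

Gripped at 37 mm. I'll turn clockwise with the matched sink (0.111 mm per degree), first 90°, which is short of the earliest possible touch.

move_arm --moves '[[[0,0,0.3],3],[[0,0,1.0],9],[[0,0,1.67],15],[[0,0,2.33],21],[[0,0,3.0],27],[[0,0,3.67],33],[[0,0,4.33],39],[[0,0,5.0],45],[[0,0,5.67],51],[[0,0,6.33],57],[[0,0,7.0],63],[[0,0,7.67],69],[[0,0,8.33],75],[[0,0,9.0],81],[[0,0,9.67],87],[[0,0,10.0],90],[[0,0,10.0],90],[[0,0,10.0],90]]'

```text
t: 19.25
ee_pos: [0.5281, 0.1669, 0.0566]
orientation: [0.0, -0.028, 1.0, -0.0]
contact_force: [5.2, -2.8, 1.9]
finger_gap: 0.0369
grip_force: 35.0
```

```bash
cat > st.py <<'E'
from m0 import *
import time
P,M,a,s=tool(); T=[];F=[]
for i in range(5):
    get_image("wrist"); s=robot.get_state(); T.append(s["wrist_torque"]);F.append(s["contact_force"])
print(P,a,"F",np.mean(F,0),"T",np.mean(T,0),np.std(T,0)[2],s["finger_gap"],s["joint_positions"])
p=get_image("scene");C=cloud(p)
b=C[(abs(C[:,0]-.5295)<.012)&(C[:,1]>.1)&(C[:,1]<.135)&(C[:,2]>.05)]
print("bar top z",np.median(b[:,2]),len(b))
E
python3 st.py
```

```text
[528.0863 166.8909  56.6115] 93.15721253832422 F [ 4.0183 -2.8354  2.1365] T [-0.6697 -0.9027 -0.1779] 0.029538899042456105 0.03716892643513938 [-0.0205  0.6525 -0.5707  2.0817  0.6382  0.5839  0.5799]
bar top z 0.2963839220933707 1276
```

There is a small side force. I'll shift slightly to relieve it and go on in small feeling steps, logging the moment about the knob axis.

```bash
cat > f.py <<'E'
from m0 import *
import json
P,M,a,s=tool(); R=[]
for i in range(4):
    get_image("wrist"); s=robot.get_state(); R.append([*s["contact_force"],s["wrist_torque"][2],s["effort"][6]])
P,M,a,s=tool(); R=np.array(R); ang=(a+176.9)%360; ang=(360-ang)%360
r=[ang,*P,*R.mean(0)]; open("log.txt","a").write(json.dumps(list(map(float,r)))+"\n")
print("turn %.2f"%ang,"P",P,"F",R.mean(0)[:3],"Tz %.3f e7 %.3f"%tuple(R.mean(0)[3:]),"j7 %.2f"%s["joint_positions"][6])
E
echo ok
```

```text
ok
```

move_arm --moves '[[[-0.8,-0.6,0.3],3],[[-0.8,-0.6,0.67],6],[[-0.8,-0.6,0.67],6]]'

```text
t: 19.8
ee_pos: [0.5282, 0.1667, 0.0558]
orientation: [-0.0, 0.026, 1.0, 0.0]
contact_force: [1.2, -2.1, 2.0]
finger_gap: 0.0369
grip_force: 35.1
```

```bash
python3 f.py
```

```text
turn 95.90 P [528.1872 166.7471  55.7719] F [ 1.7836 -1.2821  2.4242] Tz -0.137 e7 0.016 j7 0.50
```

move_arm --moves '[[[0,0,0.33],3],[[0,0,0.67],6],[[0,0,0.67],6]]'

```text
t: 20.25
ee_pos: [0.5282, 0.1667, 0.0551]
orientation: [0.0, 0.078, 0.997, -0.0]
contact_force: [1.5, -1.1, 3.1]
finger_gap: 0.037
grip_force: 35.1
```

```bash
python3 f.py
```

```text
turn 101.91 P [528.1772 166.6922  55.0884] F [ 2.0206 -2.0742  2.3136] Tz -0.127 e7 0.016 j7 0.42
```

move_arm --moves '[[[0,0,0.33],3],[[0,0,0.67],6],[[0,0,0.67],6]]'

```text
t: 20.7
ee_pos: [0.5282, 0.1666, 0.0544]
orientation: [-0.0, 0.13, 0.991, -0.0]
contact_force: [1.7, -1.4, 2.8]
finger_gap: 0.0367
grip_force: 35.1
```

```bash
python3 f.py
```

```text
turn 107.91 P [528.1707 166.6414  54.4329] F [ 2.0196 -1.8915  2.6024] Tz -0.156 e7 0.018 j7 0.34
```

move_arm --moves '[[[0,0,0.44],4],[[0,0,0.89],8],[[0,0,0.89],8]]'

```text
t: 21.15
ee_pos: [0.5281, 0.1666, 0.0535]
orientation: [-0.0, 0.199, 0.98, -0.0]
contact_force: [1.5, -2.4, 2.2]
finger_gap: 0.0369
grip_force: 35.1
```

```bash
python3 f.py
```

```text
turn 115.89 P [528.1379 166.6111  53.5301] F [ 1.6891 -2.4312  2.289 ] Tz -0.152 e7 -0.034 j7 0.24
```

move_arm --moves '[[[0,0,0.44],4],[[0,0,0.89],8],[[0,0,0.89],8]]'

```text
t: 21.6
ee_pos: [0.5281, 0.1665, 0.0526]
orientation: [-0.0, 0.267, 0.964, -0.0]
contact_force: [2.3, -2.8, 2.9]
finger_gap: 0.0369
grip_force: 35.1
```

```bash
python3 f.py
```

```text
turn 123.88 P [528.1329 166.5687  52.6262] F [ 1.4248 -2.4479  2.3679] Tz -0.151 e7 -0.030 j7 0.14
```

move_arm --moves '[[[0,0,0.44],4],[[0,0,0.89],8],[[0,0,0.89],8]]'

```text
t: 22.05
ee_pos: [0.5281, 0.1665, 0.0517]
orientation: [-0.0, 0.334, 0.943, -0.0]
contact_force: [2.0, -3.1, 2.3]
finger_gap: 0.0369
grip_force: 35.1
```

```bash
python3 f.py
```

```text
turn 131.88 P [528.0929 166.5482  51.7526] F [ 1.3357 -3.4329  2.6078] Tz -0.152 e7 -0.027 j7 0.04
```

move_arm --moves '[[[0,0,0.44],4],[[0,0,0.89],8],[[0,0,0.89],8]]'

```text
t: 22.5
ee_pos: [0.5281, 0.1665, 0.0508]
orientation: [-0.0, 0.399, 0.917, -0.0]
contact_force: [1.3, -3.9, 3.0]
finger_gap: 0.037
grip_force: 35.1
```

```bash
python3 f.py
```

```text
turn 139.89 P [528.0868 166.5036  50.8269] F [ 0.7312 -3.6964  2.5482] Tz -0.116 e7 -0.024 j7 -0.06
```

move_arm --moves '[[[0,0,0.44],4],[[0,0,0.89],8],[[0,0,0.89],8]]'

```text
t: 22.95
ee_pos: [0.528, 0.1665, 0.0499]
orientation: [-0.0, 0.462, 0.887, -0.0]
contact_force: [0.7, -3.5, 3.4]
finger_gap: 0.0367
grip_force: 35.1
```

```bash
python3 f.py
```

```text
turn 147.88 P [528.068  166.5075  49.9677] F [ 0.1639 -4.6952  2.9653] Tz -0.158 e7 -0.021 j7 -0.16
```

move_arm --moves '[[[0,0,0.44],4],[[0,0,0.89],8],[[0,0,0.89],8]]'

```text
t: 23.4
ee_pos: [0.528, 0.1665, 0.049]
orientation: [-0.0, 0.523, 0.853, -0.0]
contact_force: [0.4, -4.3, 3.4]
finger_gap: 0.0369
grip_force: 35.1
```

```bash
python3 f.py
```

```text
turn 155.92 P [528.0055 166.5028  49.0498] F [-0.2564 -4.6759  2.7866] Tz -0.154 e7 0.011 j7 -0.26
```

move_arm --moves '[[[-0.5,-0.3,0.4],4],[[-0.9,-0.5,0.8],8],[[-0.9,-0.5,0.8],8]]'

```text
t: 23.85
ee_pos: [0.528, 0.1663, 0.0482]
orientation: [-0.0, 0.581, 0.814, 0.0]
contact_force: [-0.6, -3.3, 1.5]
finger_gap: 0.0366
grip_force: 35.1
```

```bash
python3 f.py
```

```text
turn 163.85 P [528.0309 166.2402  48.2878] F [-0.3464 -1.3916  2.3556] Tz -0.148 e7 -0.016 j7 -0.35
```

move_arm --moves '[[[0,0,0.44],4],[[0,0,0.89],8],[[0,0,0.89],8]]'

```text
t: 24.3
ee_pos: [0.528, 0.1662, 0.0474]
orientation: [-0.0, 0.636, 0.772, 0.0]
contact_force: [-1.4, -1.5, 1.8]
finger_gap: 0.0371
grip_force: 35.1
```

```bash
python3 f.py
```

```text
turn 171.85 P [527.9871 166.1018  47.3878] F [-1.8804 -0.204   2.678 ] Tz -0.167 e7 -0.016 j7 -0.44
```

move_arm --moves '[[[0,0,0.44],4],[[0,0,0.89],8],[[0,0,0.89],8]]'

```text
t: 24.75
ee_pos: [0.528, 0.1661, 0.0465]
orientation: [-0.0, 0.688, 0.726, 0.0]
contact_force: [-2.3, 0.5, 2.3]
finger_gap: 0.037
grip_force: 35.1
```

```bash
python3 f.py
```

```text
turn 179.85 P [527.983  166.0238  46.5234] F [-2.5842  1.198   2.5638] Tz -0.143 e7 -0.014 j7 -0.53
```

move_arm --moves '[[[0.2,-0.3,0.44],4],[[0.3,-0.6,0.89],8],[[0.3,-0.6,0.89],8]]'

```text
t: 25.2
ee_pos: [0.5278, 0.166, 0.0457]
orientation: [0.0, 0.737, 0.676, 0.0]
contact_force: [-1.2, 0.6, 2.0]
finger_gap: 0.037
grip_force: 35.1
```

```bash
python3 f.py
```

```text
turn 187.87 P [527.848  166.0752  45.7192] F [-1.1487  0.7948  2.032 ] Tz -0.131 e7 -0.014 j7 -0.62
```

move_arm --moves '[[[0,0,0.44],4],[[0,0,0.89],8],[[0,0,0.89],8]]'

```text
t: 25.65
ee_pos: [0.5277, 0.1661, 0.0448]
orientation: [0.0, 0.782, 0.623, 0.0]
contact_force: [-1.0, 0.9, 2.5]
finger_gap: 0.037
grip_force: 35.1
```

```bash
python3 f.py
```

```text
turn 195.87 P [527.7077 166.0461  44.7936] F [-0.9138  1.5364  2.2329] Tz -0.119 e7 -0.028 j7 -0.71
```

move_arm --moves '[[[0,0,0.44],4],[[0,0,0.89],8],[[0,0,0.89],8]]'

```text
t: 26.1
ee_pos: [0.5277, 0.1661, 0.0439]
orientation: [0.0, 0.824, 0.567, 0.0]
contact_force: [-0.6, 1.8, 2.3]
finger_gap: 0.0369
grip_force: 35.1
```

```bash
python3 f.py
```

```text
turn 203.87 P [527.6569 166.1072  43.9022] F [-0.648  1.639  1.929] Tz -0.097 e7 -0.044 j7 -0.80
```

```bash
python3 - <<'E'
from m0 import *
for n in("scene","top"):
    C=cloud(get_image(n)); O=np.load(n+"C.npy")
    for N,c in(("before",O),("now",C)):
        b=c[(abs(c[:,0]-(.530+(.1-c[:,1])*.054))<.010)&(c[:,1]>.082)&(c[:,1]<.105)&(c[:,2]>.045)&(c[:,2]<.1)]
        print(n,N,np.percentile(b[:,2],[10,50,90]) if len(b) else 0,len(b))
E
python3 f.py
```

```text
scene before [0.0595 0.0838 0.0876] 77
scene now [0.0605 0.063  0.0653] 44
top before [0.0837 0.0868 0.0892] 72
top now 0 0
turn 203.97 P [527.6259 166.0824  43.8662] F [-0.7201  1.9601  2.3676] Tz -0.023 e7 0.016 j7 -0.80
```

The bar has sunk about 22.8 mm, as it should, so nothing slips. Continuing.

move_arm --moves '[[[0,0,0.44],4],[[0,0,0.89],8],[[0,0,0.89],8]]'

```text
t: 26.85
ee_pos: [0.5276, 0.1661, 0.0429]
orientation: [0.0, 0.862, 0.507, 0.0]
contact_force: [-0.4, 2.6, 1.6]
finger_gap: 0.037
grip_force: 35.1
```

```bash
python3 f.py
```

```text
turn 211.90 P [527.583  166.0823  42.9959] F [-1.0266  2.4685  1.7697] Tz -0.094 e7 -0.063 j7 -0.89
```

move_arm --moves '[[[0,0,0.44],4],[[0,0,0.89],8],[[0,0,0.89],8]]'

```text
t: 27.3
ee_pos: [0.5275, 0.1661, 0.0421]
orientation: [-0.0, 0.895, 0.446, 0.0]
contact_force: [-0.9, 3.6, 3.2]
finger_gap: 0.0371
grip_force: 35.1
```

```bash
python3 f.py
```

```text
turn 219.87 P [527.5234 166.1179  42.1029] F [-0.567   3.5362  2.6039] Tz -0.095 e7 -0.079 j7 -0.98
```

The torque signal is ambiguous. The scene cloud I saved before the stroke may show the pad's resting underside, so I'll estimate touch from that and fit the log.

```bash
python3 - <<'E'
from m0 import *
import json
C=cloud(get_image("scene"))
L=np.array([json.loads(l) for l in open("log.txt")]); print(np.c_[L[:,0],L[:,4:]].round(3)[-8:])
c=np.array([.5312,.0895])
for n,c3 in(("scene before",np.load("sceneC.npy")),("scene now",C),("top before",np.load("topC.npy"))):
    r=np.hypot(*(c3[:,:2]-c).T); q=c3[(r<.0145)&(c3[:,2]>.005)]
    print(n,np.sort(q[:,2]*1000).round(1).tolist()[:60],len(q))
img=cv2.imread("pics/scene.png"); now=get_image("scene")["img"]
f=lambda i:cv2.resize(i[190:250,265:331],None,fx=6,fy=6,interpolation=cv2.INTER_CUBIC)
cv2.imwrite("pics/pad.png",np.hstack([f(img),f(now)]))
E
```

```text
[[171.851  -1.88   -0.204   2.678  -0.167  -0.016]
 [179.85   -2.584   1.198   2.564  -0.143  -0.014]
 [187.87   -1.149   0.795   2.032  -0.131  -0.014]
 [195.871  -0.914   1.536   2.233  -0.119  -0.028]
 [203.868  -0.648   1.639   1.929  -0.097  -0.044]
 [203.971  -0.72    1.96    2.368  -0.023   0.016]
 [211.897  -1.027   2.468   1.77   -0.094  -0.063]
 [219.871  -0.567   3.536   2.604  -0.095  -0.079]]
scene before [54.1, 55.1, 55.3, 55.3, 55.8, 56.0, 56.1, 56.3, 56.6, 56.8, 56.9, 57.7, 58.7, 58.7, 59.1, 59.3, 59.4, 59.5, 59.7, 59.8, 59.8, 60.0, 60.1, 60.2, 60.2, 60.3, 60.3, 60.4, 60.9, 61.0, 61.0, 61.0, 61.2, 61.2, 61.3, 61.4, 61.5, 61.7, 61.8, 61.9, 61.9, 62.3, 62.4, 62.4, 63.1, 63.2, 63.6, 63.7, 64.5, 65.3, 65.7, 67.6, 68.8, 73.5, 74.8, 75.1, 75.2, 75.6, 75.6, 75.7] 139
scene now [29.6, 30.3, 30.6, 31.1, 31.3, 31.7, 31.7, 32.5, 32.8, 33.2, 33.2, 33.7, 33.9, 34.5, 34.6, 35.0, 35.0, 35.1, 35.2, 35.5, 36.0, 36.3, 36.7, 37.2, 37.6, 37.7, 37.7, 37.8, 38.2, 38.2, 38.4, 38.6, 38.9, 39.1, 39.1, 39.3, 39.3, 39.5, 39.5, 39.6, 39.6, 39.7, 39.7, 39.8, 39.9, 40.0, 40.1, 40.7, 41.2, 41.5, 42.2, 42.6, 46.9, 47.1, 48.1, 50.3, 50.4, 50.7, 51.1, 51.2] 140
top before [78.1, 80.8, 81.2, 81.7, 81.9, 82.2, 82.3, 82.5, 82.5, 82.8, 83.1, 83.2, 83.4, 83.5, 83.6, 83.7, 83.7, 83.7, 83.8, 83.8, 84.3, 84.4, 84.4, 84.5, 84.5, 84.6, 84.7, 84.8, 84.8, 84.9, 85.1, 85.1, 85.1, 85.2, 85.5, 85.5, 85.6, 85.6, 85.6, 85.7, 85.7, 85.8, 85.9, 85.9, 85.9, 86.0, 86.1, 86.2, 86.3, 86.4, 86.4, 86.5, 86.6, 86.7, 86.7, 86.9, 86.9, 86.9, 86.9, 86.9] 93
```

View pics/pad.png

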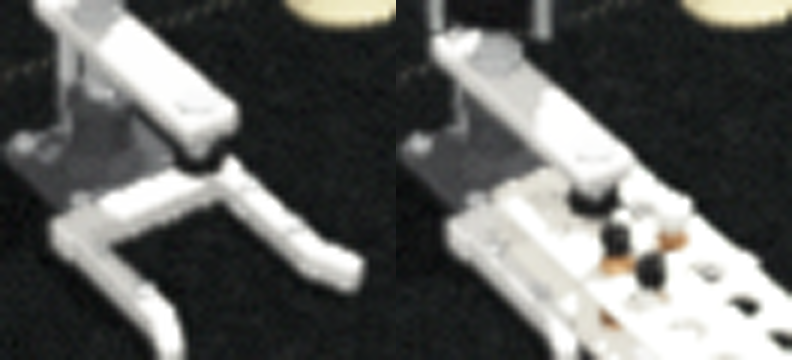

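Left panel: the pad hangs at (200,155) before the stroke. Right panel: the pad rests on the rack at (595,200) with the bar lowered.

The clues to where the pad touched:

| Clue | Touch angle | Estimated force now |
|---|---|---|
| Pad and bar travel in depth | about 195–200° | about 8–9 N |
| Joint 7 effort rise (0.065 N m) | about 190–197° | about 10 N |
| Tz rise (0.055 N m) | – | about 8.5 N |

Averaging these, the force at 220° is about 10 N, so I'll let go and retreat upward.

move_arm --moves '[[[0,0,0],0],[[0,0,0],0],[[0,0,0],0],[[0,0,0],0],[[0,0,0],0],[[0,0,0],0],[[0,0,0],0]]' --hand 1

```text
t: 28.18
ee_pos: [0.5276, 0.1659, 0.0421]
orientation: [0.0, 0.895, 0.447, -0.0]
contact_force: [0.0, -0.6, -0.5]
finger_gap: 0.0855
grip_force: 0.0
```

move_arm --moves '[[[0,0,-8],0],[[0,0,-25],0],[[0,0,-50],0],[[0,0,-80],0],[[0,0,-110],0],[[0,0,-135],0],[[0,0,-150],0],[[0,0,-150],0],[[0,0,-150],0]]'

```text
t: 28.93
ee_pos: [0.5278, 0.1661, 0.1932]
orientation: [0.0, 0.895, 0.447, 0.001]
contact_force: [-0.0, 1.0, -0.7]
finger_gap: 0.0853
grip_force: 0.0
```

```bash
python3 - <<'E'
from m0 import *
P,M,a,s=tool(); print(P,s["contact_force"],s["wrist_torque"],s["effort"][6])
for n in("wrist","top","scene"):
    p=get_image(n);C=cloud(p)
    k=C[(C[:,2]>.1)&(C[:,2]<.12)&(abs(C[:,0]-.527)<.02)&(abs(C[:,1]-.168)<.02)]
    print(n,"knob top",np.percentile(k[:,2],[50,95]) if len(k) else 0)
    t=C[(C[:,2]>.0295)&(C[:,2]<.0365)&(C[:,1]>-.06)&(C[:,1]<.1)&(abs(C[:,0]-.533)<.06)]
    if len(t): print(" rack",rect(t))
    b=C[(abs(C[:,0]-(.530+(.1-C[:,1])*.054))<.010)&(C[:,1]>.082)&(C[:,1]<.105)&(C[:,2]>.055)&(C[:,2]<.1)]
    print(" bar",np.percentile(b[:,2],[10,50,90]) if len(b) else 0)
    if n=="scene": cv2.imwrite("pics/end.png",p["img"])
E
```

```text
[527.817  166.1304 193.2469] [-0.0197  0.9855 -0.7051] [ 0.0203 -0.0133 -0.0357] -0.01320918439887464
wrist knob top [0.1067 0.1082]
 rack [532.6462  28.9524  62.7117 145.1221   3.3279]
 bar [0.06   0.0615 0.0641]
top knob top 0
 rack [534.2856  28.0656  62.5583 139.0401   3.0021]
 bar [0.0603 0.0627 0.065 ]
scene knob top [0.1055 0.1077]
 rack [533.2455  28.3449  64.6128 145.8337   3.6503]
 bar [0.0579 0.0607 0.0633]
```

View pics/end.png

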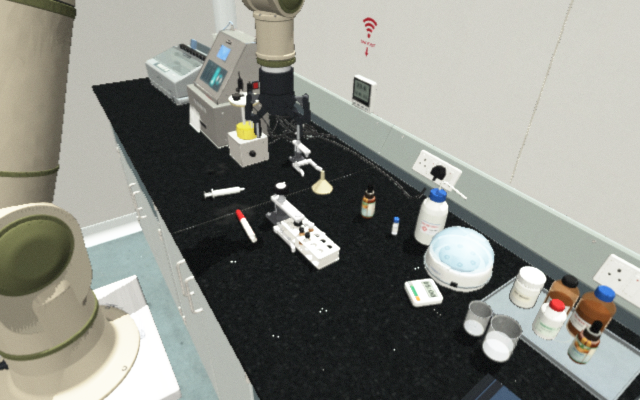

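The knob has sunk 24.4 mm (about 219°) and is staying there. The rack is straight at home under the nose, at (305,245). The bystanders are where they were and the gripper is clear of everything.

```bash
python3 -c "
from rig import robot; print(robot.hand_in())"
```

```text
the job is handed in; nothing more can be done
None
```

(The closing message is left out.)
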